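# Level the tandoor shelf on its screw feet and hold the spirit level pressed

## Robot

A 7-joint arm with a two-finger parallel gripper is mounted at the origin on the work surface. World frame = base frame: x ahead of the robot, y to its left, z up, the work surface at z = 0. Lengths are in m, angles in rad, forces in N, time in s.
With the tool pointing down it reaches from about 0.425 to 0.825 m from the base axis. Payload 3.6 kg.
Tool frame: the origin (TCP) lies on the front face of the gripper's body, between the roots of the fingers; the fingertips stand 73 mm ahead of it and the grasp point (between the pads) lies bot.hold_point_z ahead of it (bot.hold_point_z is the distance from the TCP to the grasp point, in m); z points along the fingers, y is the line along which they close (so a half turn about z gives the same grasp; the last joint's range is limited). The gripper opens to 85 mm and grips with 20 to 120 N. Pads are 22 mm wide; open, the fingers measure 114 mm over their backs; the gripper's body (76 mm by 85 mm) begins 54 mm behind the grasp point. The pads swing forward as they close: fully open they stand 13 mm farther back than shut.
Start: joints at [-1.27, 0.615, -0.013, 1.423, 0.008, 1.103, -0.04], TCP at [0.209, 0.616, 0.304] pointing down, gripper open.
Joint ranges: [-3.12, 3.12], [-0.3, 2.06], [-1.34, 1.32], [0.26, 2.42], [-1.36, 4.5], [0.01, 1.98], [-2.84, 2.84]. Speed limits (rad/s): [2.79, 2.79, 3.14, 3.14, 3.14, 3.14, 3.14].

## Interface

Orientations are given as a unit quaternion [w, x, y, z].
In Python, from station import bot gives the robot as it stands.
- The arm moves only by the tool apply_moves, never from a script. Its argument "increments" is a list of rows, each a list of 2 entries, a list of its own where there are three numbers: the shift along the world's x, y, z in m, then the turn, a rotation vector about the world's x, y, z in rad. A call has 1 to 12 rows; each row shifts and turns the commanded pose from where the row before left it; what a row does not reach is not made up. A row lasts 1/8 s, in which the tool goes at most 62.5 mm and 10.7 degrees, less where a joint would pass 70% of its speed; a pose out of reach is approached as far as the arm can. A call is refused whole if a number of a shift passes 0.0625 or a number of a turn 0.188, either way. A call with a gripper value outside its range is refused whole. "jaw" is the closure, from 0 (fully open) to 1 (shut), set as the call begins (left out, the last holds). The fingers move at their own pace and stop on an object; the grip force is fixed at half the most. Time passes only in rows, so rows that do not move let the fingers close. It gives the time, the measured TCP pose, the force, the opening and the grip force at its end, in the units of the state.
- bot.state(): the state, without advancing time (a new reading comes with each control period).
- bot.snapshot(name): name is "side" or "top" or "wrist"; returns a dict with "pixels" (480x640x3 uint8, red, green, blue), "depth" (480x640 float32, m along the optical axis (not along the pixel's ray), 0 where there is no reading), "fx", "fy", "cx", "cy" (pixels), "R" (3x3) and "t" (3): a world point X has camera coordinates R X + t. Camera axes: x right, y down, z forward; pixel columns grow to the right and rows downward; lengths in m; the calibration is good to about 2 mm. A picture is of the moment at which its call begins.
- bot.sign_off(): hands the job in; it is judged then, once.
Trained networks look in a picture, given as the dict that the camera call returned (one of the last four; its "shot" number tells which), for a name from the list of things; names that differ only in an ending like _2 or _b are one class to them, and where a whole thing is asked for, a point or a joint stands for the part that bears it (a point fixed in the world has none). Each returns a list of dicts, best first, with "score" (0 to 1); they miss things now and then, are a little off and sometimes report something else, mostly with a low value. They report only what shows in the picture. A call takes as long as a camera call. They do not tell look-alikes from the thing itself.
- bot.cut_out(picture, thing): "pixels" (480x640 bool, what is visible of it) and "rect" ([left, top, width, height] in pixels, round what is visible of it).
- bot.spot_point(picture, thing): "point" ([column, row] in pixels: a listed point, or the origin of a listed thing).
The state is a dict: "t": time; "joints": joint angles; "qvel": joint speeds; "tau": joint torques, N m; "eef_pos": TCP position; "ee_rot": TCP orientation; "force": force on the tool from outside, world axes, zero at the start; "torque": the same for the moment, N m; "opening": opening from 0.0 (shut) to 1.0 (fully open); "gripper_force": force on a finger pad.
Only numpy, scipy, OpenCV 4.12 (cv2) and the standard library are available. Lean on these libraries where they do the work, as an engineer would, in place of code of your own. Each camera call takes 0.05 s, during which the arm holds its last target. There are 200 camera calls.

## Task

The shelf's bolts are slack and it stands on its two screw feet: read the spirit level lying on it, then screw up the foot at the low end (clockwise from above) until the bubble rests midway between its two lines, leaving the foot at the high end as it is. Then press the level down firmly onto the shelf and finish while still pressing it, bubble centred, so that I can tighten the bolts; leave the jar, tumbler and thali where they stand.

Things in the scene. Friction and masses are not known exactly. Their poses are not given: they have to be found in the camera images.
- deck (a point): centre of the top of the steel shelf sheet: 220 mm deep (x) by 470 mm long (y), about 150 mm above the counter. x points across the shelf to its back, y along its length to its left end as seen by the robot, z up. Its screw feet stand 275 mm from this point along +y and -y. Turning the low foot lifts it by about 1 mm here; its slope is too slight to be seen without the level
- foot_a_knob (a point): centre, half-way up, of the black round knob of screw foot a: 43 mm across, 28 mm tall (about 168 to 196 mm above the counter), on an upright steel stud through the lug at one end of the shelf; the stud stands on a rubber pad that gives about 0.03 mm per N. The lug's top is about 18 mm below the knob. Feet a and b look alike and may stand at either end; either may be the one at the low end. The knob stays at its height while turned: it is the shelf that climbs
- foot_b_knob (a point): the same for screw foot b, at the other end of the shelf
- foot_a_mark (a point): short white mark on top of knob a, 14 mm from its axis; it goes round with the knob
- foot_b_mark (a point): the same on knob b
- foot_a (a joint): turn of knob a in rad, growing clockwise seen from above; clockwise raises the shelf's end there, 4 mm a full turn, which brings the bubble about 14.5 mm towards this end. Its zero says nothing of the height. The thread is stiff (about 0.1 N m) and stays where it is left
- foot_b (a joint): the same for knob b
- level_top (a point): centre of the top of the yellow spirit level: 24 mm wide (x), 230 mm long (y), 44 mm tall, about 0.45 kg, loose, standing on its base along the front part of the shelf. y points along its length to its left end as seen by the robot, z up. In the middle of its top a window 64 mm long shows a green vial with a white bubble and two black lines; on each side of the window, from 32 to 115 mm from the centre, the top is a flat yellow block to press on
- bubble (a joint): place of the bubble along the vial in m from midway between the two lines, growing towards the level's +y end. The white bubble is 15 mm long and the lines are 19 mm apart, so it lies between them within 0.002 either way. It runs to the high end, 2 mm for each mm/m of slope, and takes about 1.5 s to come to rest
- jar_mid (a point): centre, half-way up, of the glass pickle jar with a red lid, 66 mm across, 96 mm tall, on the rear part of the shelf
- tumbler_mid (a point): centre, half-way up, of the steel tumbler, 68 mm across the rim, 90 mm tall, on the rear part of the shelf
- thali_mid (a point): centre, half-way up, of the small steel thali, 140 mm across, 18 mm tall, on the rear part of the shelf
Things that resemble listed ones, but are neither listed nor needed, are in the scene too. Leave any purple look-alike of the part that bears level_top alone.

How it is judged:
On the way:
1. the bubble has come to rest midway between its lines, the shelf truly level, nobody touching the level (value of joint bubble between -0.002 and 0.002 m and angle between deck's own z axis and vertical below 0.0014 rad and contact force between the fingers and level below 0.5 N), for 0.5 s.
At the end, for the whole second after the job is handed in: Fingers press the level flat on the shelf, lengthways, with over 4 N, and bear on nothing else of it; bubble within 2 mm of midway between its lines; shelf within 1.4 mm/m of level, its middle 149.1 to 150.8 mm up (the low end was raised, the high end left); all at rest (value of joint bubble between -0.002 and 0.002 m and angle between deck's own z axis and vertical below 0.0014 rad and height (world z) of deck between 0.1491 and 0.1508 m and contact force between the fingers and level above 4 N and contact force between level and shelf above 5 N and contact force between the fingers and shelf below 1 N and z of level_top in the frame of deck between 0.041 and 0.047 m and angle between the y axis of level_top and the y axis of deck, either way round below 0.2 rad and angular speed of level below 0.02 rad/s); the arm keeps its last pose, push and grip.
It fails at once if the other foot was turned as well (distance of each of foot_a_mark, foot_b_mark from where it was at the start of the episode above 0.007 m).
It fails at once if the level was knocked over (angle between level_top's own z axis and vertical above 0.2 rad).
It fails at once if jar, tumbler or thali shoved by more than 25 mm or tipped (distance of any of jar_mid, tumbler_mid, thali_mid from where it was at the start of the episode above 0.025 m or angle between any of jar_mid, tumbler_mid, thali_mid's own z axis and vertical above 0.3 rad).
It also fails if it takes over 64 s, if anything falls off the work surface, if the arm or the gripper's body presses on something with over 40 N, if the wrist force passes 120 N, or if a joint passes its speed limit or range.

## Working session

There is one attempt and no reset: what is moved stays moved. The work goes in short steps, Python scripts to look and compute and a tool call to move; the robot and the scene stay as the last step left them, time stands still between calls to the robot, and variables do not carry over. Pictures are saved under pics/ and viewed, at most 10 in all, crops included, and the job is handed in when it is done.

Besides the shell and the picture viewer there is one more tool, called after "Emit:" as name([rows], argument=value, ...), one row to a line, values as JSON. apply_moves: Moves the arm, as the interface text tells. Its arguments: {"type":"object","properties":{"increments":{"type":"array","items":{"type":"array"}},"jaw":{"type":"number"}},"required":["increments"]}

```bash
mkdir -p pics; cat > h.py <<'E'
from station import bot
import numpy as np, cv2
def save(p,n,crop=None,s=1):
    im=p["pixels"][:,:,::-1]
    if crop: l,t,w,h=crop; im=im[t:t+h,l:l+w]
    cv2.imwrite(f"pics/{n}.png",cv2.resize(im,None,fx=s,fy=s,interpolation=cv2.INTER_CUBIC))
def w(p,uv,d=None):
    u,v=uv
    if d is None:
        a=p["depth"][int(v)-2:int(v)+3,int(u)-2:int(u)+3]; d=np.median(a[a>0])
    c=np.array([(u-p["cx"])/p["fx"]*d,(v-p["cy"])/p["fy"]*d,d])
    return p["R"].T@(c-p["t"])
def tri(p1,a,p2,b):
    o=[-p["R"].T@p["t"] for p in(p1,p2)]
    D=[p["R"].T@np.array([(u-p["cx"])/p["fx"],(v-p["cy"])/p["fy"],1]) for p,(u,v) in((p1,a),(p2,b))]
    s=np.linalg.lstsq(np.array([D[0],-D[1]]).T,o[1]-o[0],rcond=None)[0]
    x,y=o[0]+s[0]*D[0],o[1]+s[1]*D[1]
    return (x+y)/2,np.linalg.norm(x-y)
def onz(p,uv,z):
    o=-p["R"].T@p["t"]; d=p["R"].T@np.array([(uv[0]-p["cx"])/p["fx"],(uv[1]-p["cy"])/p["fy"],1])
    return o+d*(z-o[2])/d[2]
E
python3 - <<'E'
from h import *
np.set_printoptions(precision=4,suppress=True)
print(bot.state(),bot.hold_point_z)
for c in("top","side"):
    p=bot.snapshot(c); save(p,c+"0")
    for n in("foot_a_knob","foot_a_mark","level_top","bubble","jar_mid","tumbler_mid","thali_mid","deck"):
        for r in bot.spot_point(p,n)[:4]:
            try: x=w(p,r["point"])
            except Exception as e: x=None
            print(c,n,round(r["score"],2),np.round(r["point"],1),x)
E
```

```text
{'t': 0.0, 'joints': array([-1.2705,  0.6159, -0.0126,  1.4249,  0.0081,  1.1034, -0.0404]), 'qvel': array([ 0.0013,  0.0013,  0.0002, -0.0009,  0.0003,  0.0004,  0.0003]), 'tau': array([ -0.0004, -46.9215,   0.2593, -17.1035,   0.01  ,   0.0096,
         0.    ]), 'eef_pos': array([0.2084, 0.6151, 0.3027]), 'ee_rot': array([-0.0002,  0.1626,  0.9867, -0.0013]), 'force': array([ 0.8048, -0.4213, -0.2743]), 'torque': array([-0.0279,  0.0372, -0.0402]), 'gripper_force': 0.0, 'opening': 1.000436261744978} 0.0539
top foot_a_knob 0.65 [207.8 193.3] [0.5134 0.2484 0.1959]
top foot_a_mark 0.67 [206.7 196.9] [0.5059 0.2502 0.1959]
top level_top 0.91 [341.8 223.2] [ 0.4546 -0.0225  0.19  ]
top level_top 0.85 [448.2 344.7] [ 0.2114 -0.2638  0.0422]
top level_top 0.29 [475.8 179.9] [ 0.5439 -0.2914  0.1962]Traceback (most recent call last):
  File "<stdin>", line 7, in <module>
ValueError: it knows: deck, foot_a_knob, foot_a_mark, foot_b_knob, foot_b_mark, jar_mid, level_top, thali_mid, tumbler_mid
```

```bash
python3 - <<'E'
from h import *
np.set_printoptions(precision=4,suppress=True)
P={}
for c in("top","side"):
    p=P[c]=bot.snapshot(c); save(p,c+"0")
    for n in("foot_a_knob","foot_a_mark","level_top","jar_mid","tumbler_mid","thali_mid","deck"):
        for r in bot.spot_point(p,n)[:4]:
            if r["score"]<.2: continue
            try: x=w(p,r["point"])
            except Exception as e: x=None
            print(c,n,round(r["score"],2),np.round(r["point"],1),x)
    print(c,-p["R"].T@p["t"],p["fx"])
E
```

```text
top foot_a_knob 0.68 [206.9 195.7] [0.5081 0.2497 0.1967]
top foot_a_mark 0.91 [209.3 195.5] [0.5088 0.2451 0.1958]
top level_top 0.88 [342.3 225.4] [ 0.4507 -0.0236  0.1872]
top level_top 0.76 [451.8 342.8] [ 0.2157 -0.2716  0.0434]
top jar_mid 0.81 [265.9 164.8] [0.5573 0.1254 0.2437]
top jar_mid 0.3 [469.6 177.5] [ 0.5492 -0.2796  0.1951]
top tumbler_mid 0.58 [412.7 152.4] [ 0.6183 -0.1749  0.1523]
top thali_mid 0.91 [340.7 169.9] [ 0.579  -0.0211  0.1513]
top thali_mid 0.25 [264.6 166.4] [0.554  0.1278 0.2439]
top deck 0.59 [339.7 225.9] [ 0.4498 -0.0184  0.1862]
top deck 0.56 [341.9 191.7] [ 0.5309 -0.0237  0.1512]
top [0.2682 0.0026 1.067 ] 447.53668757290507
side foot_a_knob 0.64 [324.6 167.5] [0.5122 0.2311 0.1884]
side foot_a_mark 0.5 [319.3 162.2] [0.5036 0.2506 0.1953]
side level_top 0.74 [329.7 218.5] [ 0.4577 -0.0108  0.1886]
side level_top 0.59 [226.2 391.8] [ 0.2125 -0.2628  0.04  ]
side level_top 0.21 [429.1 249.6] [ 0.5836 -0.1959  0.2152]
side jar_mid 0.67 [360.9 179.1] [0.5618 0.1003 0.2121]
side tumbler_mid 0.62 [430.  248.5] [ 0.5844 -0.1968  0.218 ]
side thali_mid 0.83 [382.6 227. ] [ 0.5752 -0.0129  0.151 ]
side deck 0.72 [363.7 232.3] [ 0.5288 -0.0232  0.1514]
side deck 0.23 [327.4 217.3] [ 0.4544 -0.0052  0.1887]
side [ 0.245  -0.7445  0.6489] 437.036132079748
```

View pics/top0.png

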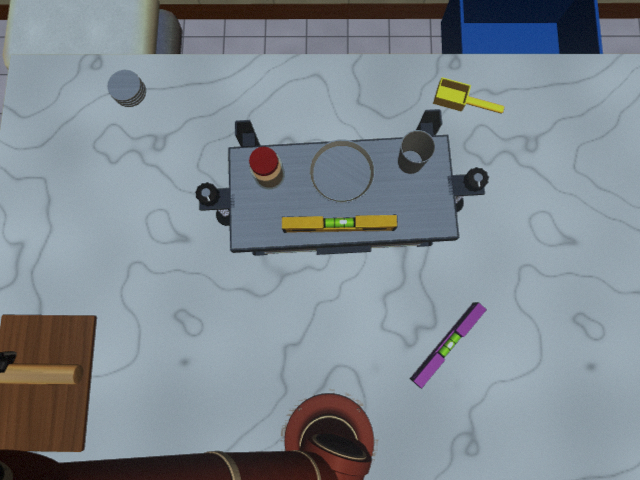

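View pics/side0.png

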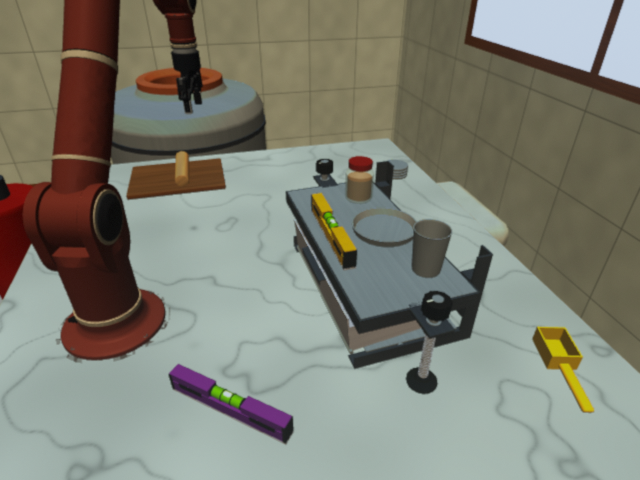

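The yellow level is at top (341,223) and side (333,230). The look-alikes are the purple level at (450,343), to be left alone, and the yellow scoop at (455,95). The knobs are at (207,194) on the left and (477,179) on the right. Next I'll take one close crop to check the choice and see which way the bubble lies.

```bash
python3 - <<'E'
from h import *
np.set_printoptions(precision=4,suppress=True)
T=bot.snapshot("top");S=bot.snapshot("side");W=bot.snapshot("wrist")
a=T["pixels"][208:238,275:405];b=T["pixels"][180:210,190:225];c=T["pixels"][165:195,460:495]
f=lambda x,s:cv2.resize(x,None,fx=s,fy=s,interpolation=cv2.INTER_CUBIC)
A=f(a,6);B=np.hstack([f(b,8),f(c,8)]);o=np.zeros((A.shape[0]+B.shape[0],max(A.shape[1],B.shape[1]),3),np.uint8)
o[:A.shape[0],:A.shape[1]]=A;o[A.shape[0]:,:B.shape[1]]=B
cv2.imwrite("pics/crop1.png",o[:,:,::-1])
print("wrist",-W["R"].T@W["t"],W["R"],W["fx"],bot.state()["eef_pos"])
for n in("foot_a_knob","level_top"):
  print(n)
  for p in(T,S):
    for r in bot.cut_out(p,n)[:3]:
      m=r["pixels"];v,u=np.nonzero(m&(p["depth"]>0));d=p["depth"][v,u]
      X=(np.c_[(u-p["cx"])/p["fx"]*d,(v-p["cy"])/p["fy"]*d,d]-p["t"])@p["R"]
      t=X[:,2]>np.percentile(X[:,2],90)-.006
      rr=cv2.minAreaRect((X[t,:2]*1000).astype(np.float32))
      print(round(r["score"],2),r["rect"],X[t].mean(0),rr,t.sum())
E
```

```text
wrist [0.1347 0.6404 0.374 ] [[ 0.3209  0.9471  0.0015]
 [ 0.9015 -0.3059  0.3061]
 [ 0.2904 -0.0969 -0.952 ]] 332.84185296368565 [0.2087 0.6156 0.3039]
foot_a_knob
0.73 [191.9, 184.1, 27.0, 23.1] [0.5149 0.2517 0.1957] ((515.3671264648438, 252.04229736328125), (42.3638916015625, 43.85403823852539), 67.83177185058594) 352
0.57 [315.0, 159.7, 17.0, 16.7] [0.5142 0.2456 0.1942] ((514.8418579101562, 248.6083221435547), (38.94270324707031, 37.72298049926758), 25.888071060180664) 109
level_top
0.79 [412.0, 299.6, 72.8, 87.3] [ 0.2115 -0.2664  0.0436] ((212.93983459472656, -268.1694641113281), (25.083974838256836, 230.1777801513672), 48.95191192626953) 988
0.69 [284.2, 216.0, 114.2, 18.4] [ 0.4578 -0.0172  0.1922] ((458.1328125, -17.495529174804688), (24.8057804107666, 229.84954833984375), 1.3663132190704346) 1186
0.82 [167.2, 361.8, 124.0, 81.7] [ 0.2191 -0.2759  0.0426] ((213.5178985595703, -269.1131591796875), (25.722057342529297, 231.08145141601562), 48.71610641479492) 1675
0.57 [310.6, 194.2, 47.7, 76.4] [ 0.4576 -0.0347  0.1913] ((458.3262634277344, -19.073944091796875), (25.091699600219727, 230.32691955566406), 1.427918791770935) 710
0.4 [316.8, 164.0, 15.9, 10.7] [0.5135 0.2458 0.1943] ((513.2839965820312, 249.32199096679688), (36.762908935546875, 40.367393493652344), 25.888065338134766) 107
```

View pics/crop1.png

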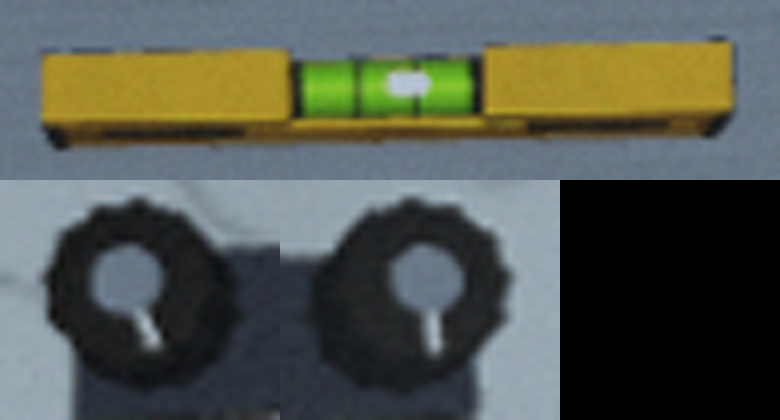

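The true level is the yellow one. Its bubble sits about 6.6 mm towards the right (-y) end, so the left (+y) end is low. The left knob, at about (0.515, 0.251), needs roughly 0.455 turn (2.86 rad) clockwise. I'll move above it.

Emit:
apply_moves([
  [[0.0305,-0.0365,0],[0,0,0.07]],
  [[0.0305,-0.0365,0],[0,0,0.07]],
  [[0.0305,-0.0365,0],[0,0,0.07]],
  [[0.0305,-0.0365,0],[0,0,0.07]],
  [[0.0305,-0.0365,0],[0,0,0.07]],
  [[0.0305,-0.0365,0],[0,0,0.07]],
  [[0.0305,-0.0365,0],[0,0,0.07]],
  [[0.0305,-0.0365,0],[0,0,0.07]],
  [[0.0305,-0.0365,0],[0,0,0.07]],
  [[0.0305,-0.0365,0],[0,0,0.07]],
  [[0,0,0],[0,0,0]],
  [[0,0,0],[0,0,0]],
], jaw=0)

```text
t: 2.85
eef_pos: [0.5133, 0.251, 0.3039]
ee_rot: [-0.0, -0.185, 0.983, 0.0]
force: [0.1, 0.1, -0.5]
opening: 1.0
gripper_force: 0.0
```

```bash
cat > look.py <<'E'
from h import *
import sys
np.set_printoptions(precision=4,suppress=True)
s=bot.state();print(s["t"],s["eef_pos"],s["ee_rot"],s["joints"],s["force"])
W=bot.snapshot("wrist");save(W,sys.argv[1])
for n in("foot_a_knob","foot_a_mark"):
  for r in bot.spot_point(W,n)[:2]: print(n,r["score"],r["point"],onz(W,r["point"],.182 if "knob" in n else .196))
for r in bot.cut_out(W,"foot_a_knob")[:2]:
  p=W;m=r["pixels"];v,u=np.nonzero(m&(p["depth"]>0));d=p["depth"][v,u]
  X=(np.c_[(u-p["cx"])/p["fx"]*d,(v-p["cy"])/p["fy"]*d,d]-p["t"])@p["R"]
  print(r["score"],r["rect"],"zmax",X[:,2].max(),np.percentile(X[:,2],[2,50,98]))
  t=abs(X[:,2]-.196)<.004
  if t.sum()>9: print(cv2.minEnclosingCircle((X[t,:2]*1000).astype(np.float32)),t.sum())
E
python3 look.py w1
```

```text
2.85 [0.5133 0.251  0.3039] [-0.0002 -0.1854  0.9827  0.0004] [-0.3854  0.4958 -0.1655  1.6549  0.0922  0.9986  1.3625] [ 0.0512  0.1477 -0.4824]
foot_a_mark 0.85 [314.9, 254.1] [0.5039 0.2482 0.196 ]
0.74 [275.2, 229.5, 75.4, 76.1] zmax 0.19897732536598772 [0.175  0.196  0.1979]
((516.7242431640625, 252.1962127685547), 22.87066650390625) 3919
```

View pics/w1.png

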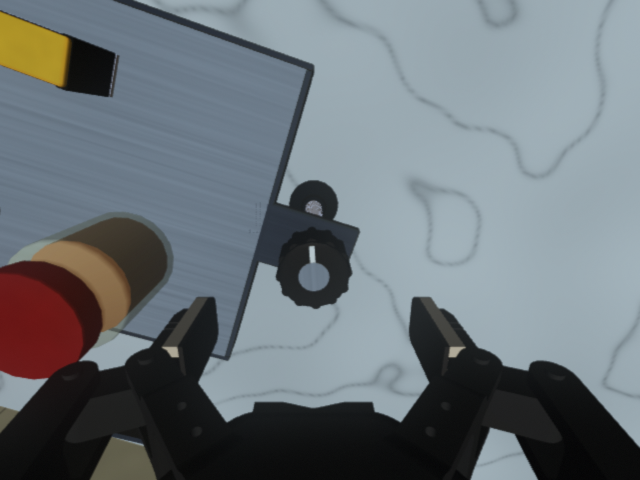

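The wrist view shows knob a, with its mark at (312,254), centred between the open fingers. The jar is clear at the left. I'll descend and grip.

Emit:
apply_moves([
  [[0.002,0.0005,-0.016],[0,0,0]],
  [[0,0,-0.017],[0,0,0]],
  [[0,0,-0.017],[0,0,0]],
  [[0,0,-0.017],[0,0,0]],
  [[0,0,0],[0,0,0]],
  [[0,0,0],[0,0,0]],
])

```text
t: 3.8
eef_pos: [0.5157, 0.2514, 0.2369]
ee_rot: [0.0, -0.186, 0.983, 0.0]
force: [-0.6, -0.1, 0.3]
opening: 1.002
gripper_force: 0.0
```

Emit:
apply_moves([
  [[0,0,0],[0,0,0]],
  [[0,0,0],[0,0,0]],
  [[0,0,0],[0,0,0]],
  [[0,0,0],[0,0,0]],
  [[0,0,0],[0,0,0]],
  [[0,0,0],[0,0,0]],
  [[0,0,0],[0,0,0]],
  [[0,0,0],[0,0,0]],
], jaw=1)

```text
t: 4.8
eef_pos: [0.5155, 0.252, 0.2379]
ee_rot: [0.001, -0.186, 0.983, 0.001]
force: [-1.0, 2.2, 4.9]
opening: 0.488
gripper_force: 60.6
```

Emit:
apply_moves([
  [[0,0,0],[0,0,-0.1]],
  [[0,0,0],[0,0,-0.15]],
  [[0,0,0],[0,0,-0.15]],
  [[0,0,0],[0,0,-0.15]],
  [[0,0,0],[0,0,-0.15]],
  [[0,0,0],[0,0,-0.15]],
  [[0,0,0],[0,0,-0.15]],
  [[0,0,0],[0,0,-0.15]],
  [[0,0,0],[0,0,-0.15]],
  [[0,0,0],[0,0,-0.15]],
  [[0,0,0],[0,0,-0.15]],
  [[0,0,0],[0,0,0]],
])

```text
t: 6.3
eef_pos: [0.5161, 0.2534, 0.2379]
ee_rot: [0.0, 0.574, 0.819, 0.002]
force: [0.2, 5.3, 5.5]
opening: 0.484
gripper_force: 61.0
```

```bash
cat > bub.py <<'E'
from h import *
# bubble offset along level from line midpoint, top camera; + = towards +y end
np.set_printoptions(precision=4,suppress=True)
s=bot.state();print(s["t"],s["eef_pos"],s["ee_rot"],s["joints"],s["force"],s["torque"])
T=bot.snapshot("top");im=T["pixels"].astype(float);save(T,"last",(275,208,130,30),6)
hsv=cv2.cvtColor(T["pixels"],cv2.COLOR_RGB2HSV)
c=(slice(214,232),slice(310,370))
g=im[c]; green=(hsv[c][...,1]>120)&(hsv[c][...,0]>35)&(hsv[c][...,0]<80)
white=(hsv[c][...,1]<110)&(hsv[c][...,2]>140)
rows=np.nonzero(green.sum(1)>12)[0];print("rows",rows+214)
r=rows[1:-1]
wt=np.clip(g[r][...,2]-60,0,None) # blue channel: high only in white
prof=wt.sum(0);gl=g[r][...,1].mean(0)
print("blue",np.round(g[r][...,2].mean(0)).astype(int));print("green",np.round(gl).astype(int))
E
python3 bub.py
```

```text
6.3 [0.5161 0.2534 0.2379] [0.0001 0.5743 0.8186 0.0022] [-0.684   0.5837  0.3003  1.7384 -0.2217  0.8488  0.0633] [0.2471 5.3021 5.4907] [ 0.9216  0.0881 -0.0843]
rows [218 219 220 221 222 223 224 225 226]
blue [ 55  54  55  55  54  53  56  55  55  54  54  55  52  45  43  47  53  52
  52  52  54  53  54  51  49  48  54  88 144 169 169 170 171 168 120  58
  52  54  54  53  54  54  52  49  44  45  54  54  55  54  56  55  55  54
  55  55  55  55  55  56]
green [184 183 183 183 182 181 184 184 184 184 183 182 169 111  55 137 213 213
 213 213 214 213 213 198 147 183 213 213 216 217 216 217 217 206 176 212
 212 213 213 212 213 213 201 140  44 103 181 180 182 179 180 179 179 179
 179 179 180 180 180 181]
```

Emit:
apply_moves([
  [[0,0,0],[0,0,-0.15]],
  [[0,0,0],[0,0,-0.15]],
  [[0,0,0],[0,0,-0.15]],
  [[0,0,0],[0,0,-0.15]],
  [[0,0,0],[0,0,-0.15]],
  [[0,0,0],[0,0,-0.15]],
  [[0,0,0],[0,0,-0.15]],
  [[0,0,0],[0,0,-0.15]],
  [[0,0,0],[0,0,-0.06]],
  [[0,0,0],[0,0,0]],
  [[0,0,0],[0,0,0]],
])

```text
t: 7.72
eef_pos: [0.5173, 0.2529, 0.2379]
ee_rot: [-0.001, 0.946, 0.323, 0.003]
force: [1.7, 5.5, 4.1]
opening: 0.485
gripper_force: 61.0
```

Emit:
apply_moves([
  [[0,0,0],[0,0,0]],
  [[0,0,0],[0,0,0]],
  [[0,0,0],[0,0,0]],
  [[0,0,0],[0,0,0]],
  [[0,0,0],[0,0,0]],
  [[0,0,0],[0,0,0]],
  [[0,0,0],[0,0,0]],
  [[0,0,0],[0,0,0]],
  [[0,0,0],[0,0,0]],
  [[0,0,0],[0,0,0]],
  [[0,0,0],[0,0,0]],
  [[0,0,0],[0,0,0]],
], jaw=0)

```text
t: 9.22
eef_pos: [0.5156, 0.2511, 0.2369]
ee_rot: [-0.0, 0.947, 0.322, -0.0]
force: [0.1, -0.4, 0.7]
opening: 1.001
gripper_force: 0.0
```

```bash
cat >> bub.py <<'E'
off=[]
for k in range(4):
    T=bot.snapshot("top");g=T["pixels"].astype(float)[219:226,310:370]
    b=np.clip(g[...,2].mean(0)-56,0,None)[20:40]; x=np.arange(20,40)
    G=g[...,1].mean(0); e=lambda a,z:(np.arange(a,z)*np.clip(180-G[a:z],0,None)).sum()/np.clip(180-G[a:z],0,None).sum()
    mid=(e(12,17)+e(42,47))/2
    off.append([(b*x).sum()/b.sum(),mid,-((b*x).sum()/b.sum()-mid)*1.95])
print("bubble px, mid px, offset mm (+y)",np.array(off))
E
python3 bub.py
```

```text
9.225 [0.5156 0.2511 0.2369] [-0.      0.9469  0.3216 -0.    ] [-0.8951  0.6499  0.6629  1.7476 -0.4891  0.9154 -0.9411] [ 0.114  -0.4301  0.7445] [-0.0141  0.0212 -0.0466]
rows [218 219 220 221 222 223 224 225 226]
blue [ 49  47  47  48  48  50  49  48  50  50  48  49  47  44  42  42  48  48
  47  47  48  47  48  46  41  59 112 157 160 161 164 161 136  81  43  47
  49  47  48  47  47  47  46  44  39  41  50  49  48  50  49  49  50  49
  49  50  48  49  49  49]
green [169 166 166 167 167 167 168 167 169 169 168 168 155 107  52 124 199 198
 198 197 198 198 197 183 138 164 200 203 204 203 203 204 200 176 128 198
 198 197 198 198 197 197 187 133  39  96 169 166 165 164 164 164 165 163
 164 164 164 165 164 165]
bubble px, mid px, offset mm (+y) [[29.2672 28.9868 -0.5468]
 [29.2744 28.9872 -0.56  ]
 [29.2852 28.9904 -0.575 ]
 [29.2768 28.9911 -0.5571]]
```

The bubble is settled at about -0.55 mm, so it is centred with the fingers off. I'll lift, close the fingers, and move over the level's right (-y) yellow block. Pressing there nudges the bubble towards +y.

Emit:
apply_moves([
  [[0,0,0.035],[0,0,0]],
  [[0,0,0.035],[0,0,0]],
  [[0,0,0.035],[0,0,0]],
  [[0,0,0],[0,0,0]],
])

```text
t: 9.98
eef_pos: [0.517, 0.2509, 0.3449]
ee_rot: [-0.0, 0.947, 0.322, 0.003]
force: [-0.4, -0.0, -0.7]
opening: 0.998
gripper_force: 0.0
```

Emit:
apply_moves([
  [[-0.008,-0.0465,0],[0,0,-0.094]],
  [[-0.008,-0.0465,0],[0,0,-0.094]],
  [[-0.008,-0.0465,0],[0,0,-0.094]],
  [[-0.008,-0.0465,0],[0,0,-0.094]],
  [[-0.008,-0.0465,0],[0,0,-0.094]],
  [[-0.008,-0.0465,0],[0,0,-0.094]],
  [[-0.008,-0.0465,0],[0,0,-0.094]],
  [[0,0,0],[0,0,0]],
  [[0,0,0],[0,0,0]],
  [[0,0,0],[0,0,0]],
], jaw=1)

```text
t: 11.22
eef_pos: [0.4599, -0.0729, 0.3413]
ee_rot: [-0.0, 1.0, -0.0, -0.001]
force: [-0.3, 0.8, -0.2]
opening: 0.003
gripper_force: 0.0
```

```bash
python3 - <<'E'
from h import *
np.set_printoptions(precision=4,suppress=True)
s=bot.state();print(s["t"],s["eef_pos"],s["ee_rot"],s["joints"],s["force"])
W=bot.snapshot("wrist");save(W,"w2")
for r in bot.cut_out(W,"level_top")[:2]:
  p=W;m=r["pixels"];v,u=np.nonzero(m&(p["depth"]>0));d=p["depth"][v,u]
  X=(np.c_[(u-p["cx"])/p["fx"]*d,(v-p["cy"])/p["fy"]*d,d]-p["t"])@p["R"]
  t=abs(X[:,2]-.192)<.006
  print(r["score"],r["rect"],np.percentile(X[t,2],[5,50,95]),cv2.minAreaRect((X[t,:2]*1000).astype(np.float32)))
  y=X[t&(X[:,1]<-.06)&(X[:,1]>-.1)] if t.sum()>9 else X
  print("block x",np.percentile(y[:,0],[2,50,98]))
E
```

```text
11.225 [ 0.4599 -0.0729  0.3413] [-0.0003  1.     -0.0001 -0.0005] [-0.5694  0.4138  0.9739  1.8932 -0.3954  1.0432 -1.0006] [-0.3136  0.8224 -0.2042]Traceback (most recent call last):
  File "<stdin>", line 9, in <module>
    return _quantile_unchecked(
        a, q, axis, out, overwrite_input, method, keepdims, weights)
    return _ureduce(a,
                    func=_quantile_ureduce_func,
    ...<5 lines>...
                    overwrite_input=overwrite_input,
                    method=method)
    r = func(a, **kwargs)
    result = _quantile(arr,
                       quantiles=q,
    ...<2 lines>...
                       out=out,
                       weights=wgt)
    slices_having_nans = np.isnan(arr[-1, ...])
                                  ~~~^^^^^^^^^
IndexError: index -1 is out of bounds for axis 0 with size 0
```

View pics/w2.png

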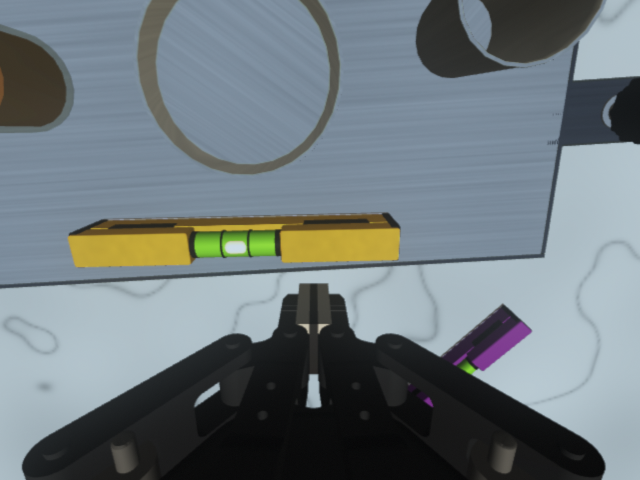

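The wrist view shows the level's right block spanning columns 281–400, rows 226–262, with the closed fingers at column 314. The bubble sits between its lines at (222, 249). I'll check the alignment by projecting the block's edges.

```bash
python3 - <<'E'
from h import *
np.set_printoptions(precision=4,suppress=True)
W=bot.snapshot("wrist");h=cv2.cvtColor(W["pixels"],cv2.COLOR_RGB2HSV)
for u in(300,340,380):
  c=h[200:275,u];m=(c[:,0]>15)&(c[:,0]<32)&(c[:,1]>130)&(c[:,2]>175)
  v=np.nonzero(m)[0]+200; print(u,v.min(),v.max(),onz(W,(u,v.min()),.193),onz(W,(u,v.max()+1),.193),[w(W,(u,y))[2] for y in (v.min()+4,v.max()-4)])
E
```

```text
300 231 261 [ 0.4717 -0.0641  0.193 ] [ 0.4488 -0.0638  0.193 ] [np.float64(0.19374671818506511), np.float64(0.19401139054808453)]
340 230 260 [ 0.4724 -0.0915  0.193 ] [ 0.4495 -0.0921  0.193 ] [np.float64(0.1937393915255486), np.float64(0.19335395255071608)]
380 229 259 [ 0.4731 -0.1189  0.193 ] [ 0.4503 -0.1203  0.193 ] [np.float64(0.19368606074293668), np.float64(0.1935995294631514)]
```

Emit:
apply_moves([
  [[0,0,-0.023],[0,0,0]],
  [[0,0,-0.023],[0,0,0]],
  [[0,0,-0.023],[0,0,0]],
  [[0,0,0],[0,0,0]],
  [[0,0,0],[0,0,0]],
])

```text
t: 12.0
eef_pos: [0.4602, -0.0745, 0.2736]
ee_rot: [0.0, 1.0, -0.001, 0.001]
force: [-0.4, -0.0, -0.7]
opening: 0.002
gripper_force: 0.0
```

Aligned: the block is centred at x ≈ 0.4605. I'll step down onto it.

Emit:
apply_moves([
  [[0,0,-0.0025],[0,0,0]],
  [[0,0,-0.002],[0,0,0]],
  [[0,0,-0.001],[0,0,0]],
  [[0,0,-0.001],[0,0,0]],
  [[0,0,0],[0,0,0]],
  [[0,0,0],[0,0,0]],
])

```text
t: 12.75
eef_pos: [0.4597, -0.0744, 0.2666]
ee_rot: [-0.0, 1.0, -0.002, 0.0]
force: [-1.0, 0.4, 1.7]
opening: 0.005
gripper_force: 1.2
```

Emit:
apply_moves([
  [[0,0,-0.0005],[0,0,0]],
  [[0,0,-0.0005],[0,0,0]],
  [[0,0,-0.0005],[0,0,0]],
  [[0,0,0],[0,0,0]],
  [[0,0,0],[0,0,0]],
  [[0,0,0],[0,0,0]],
])

```text
t: 13.5
eef_pos: [0.4597, -0.0746, 0.2663]
ee_rot: [-0.001, 1.0, -0.002, 0.0]
force: [-2.7, 0.8, 13.3]
opening: 0.002
gripper_force: 6.4
```

Emit:
apply_moves([
  [[0,0,0],[0,0,0]],
  [[0,0,0],[0,0,0]],
  [[0,0,0],[0,0,0]],
  [[0,0,0],[0,0,0]],
  [[0,0,0],[0,0,0]],
  [[0,0,0],[0,0,0]],
  [[0,0,0],[0,0,0]],
  [[0,0,0],[0,0,0]],
  [[0,0,0],[0,0,0]],
  [[0,0,0],[0,0,0]],
  [[0,0,0],[0,0,0]],
  [[0,0,0],[0,0,0]],
])

```text
t: 15.0
eef_pos: [0.4597, -0.0746, 0.2663]
ee_rot: [-0.001, 1.0, -0.002, 0.0]
force: [-3.3, 1.8, 12.9]
opening: -0.0
gripper_force: 6.4
```

```bash
python3 - <<'E'
from h import *
s=bot.state();print(s["force"],s["qvel"].round(4))
W=bot.snapshot("wrist");S=bot.snapshot("side");T=bot.snapshot("top")
f=lambda x,s:cv2.resize(x,None,fx=s,fy=s,interpolation=cv2.INTER_CUBIC)
A=f(W["pixels"],.6);B=f(W["pixels"][180:320,0:340],1.2);C=f(S["pixels"][180:280,290:370],2.4);D=f(T["pixels"][205:240,275:405],3)
o=np.zeros((600,800,3),np.uint8)
o[:288,:384]=A;o[:168,390:798]=B;o[300:540,:192]=C;o[300:405,210:600]=D
cv2.imwrite("pics/fin.png",o[:,:,::-1])
E
```

```text
[-3.33596398  1.80641695 12.91998305] [-0.0002 -0.0002  0.0005  0.0003  0.0008  0.0001  0.0004]
```

View pics/fin.png

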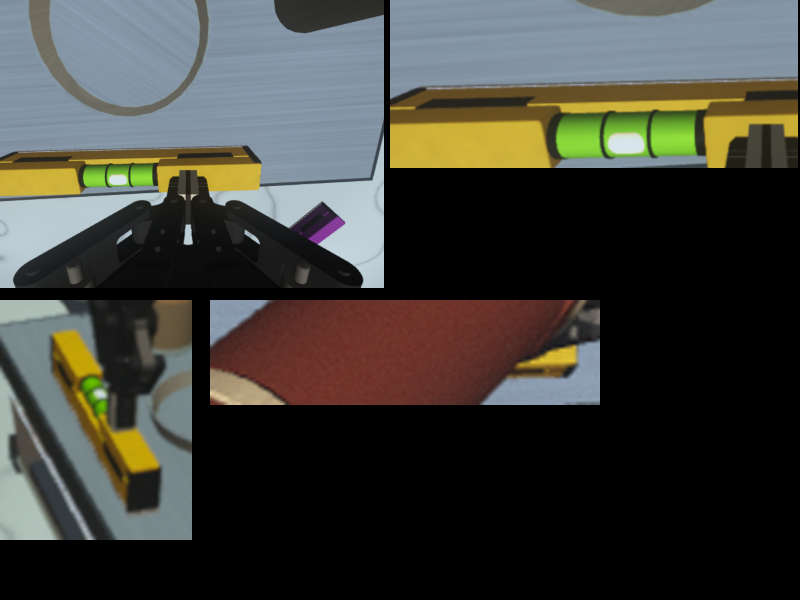

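The closed fingers press the right block at 13 N and touch nothing else. In the crop the bubble (626) sits midway between its lines (605 and 651).

```bash
python3 -c "
from station import bot
print(bot.sign_off())"
```

```text
the job is handed in; nothing more can be done
None
```

I turned the left (low) foot up about 0.46 turn and left the right foot alone; the bubble now sits midway between its lines, and I handed the job in with the fingers still pressing the level down at about 13 N.

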